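# Top up the alternating flange stack and click the limit switch

### The job

Keep the stack of hub flanges on the wooden board packed tight, hubs alternately up and down: take the loose flange that is already lying the right way round for the next layer and set it down, not dropped, centred and flat on top of the stack. Then report the layer to the line: push the roller arm of the limit switch sideways by hand until it clicks, without running it into its end stop, and let it spring back fully. Do not click the switch before the flange is on and let go, and leave the other loose flange, the tools and the stack below where they are.

Things in the scene. Friction and masses are not known exactly. Their poses are not given: they have to be found in the camera images.
- board: Fixed flat wooden packing board, 170 x 170 x 10 mm, on the bench, two thin dark strips on top; origin at the centre of its underside. At its middle stands a stack of two loose flanges, each 45 mm high: the lower hub up, the upper hub down, hub on hub, so the stack ends in a flat disc face.
- stack_top (a point): Centre of the flat top face of the stack (disc 100 mm in diameter, 10 mm thick), 100 mm above the bench; z axis up.
- flange_up_mid (a point): The loose steel flange lying hub UP on the bench (disc 100 mm in diameter, 10 mm thick; solid round hub 50 mm in diameter from 10 to 45 mm above the bench; 0.35 to 0.6 kg): the one to stack, disc on disc. Point on its axis, half-way up (22.5 mm above its underside); z axis up.
- flange_down_mid (a point): The other loose flange, lying hub DOWN (hub on the bench, disc at 35 to 45 mm above it): leave alone. Point on its axis, half-way up (22.5 mm above its underside); z axis up.
- flange_up: The same hub-up loose flange; origin at the centre of its underside, z axis up.
- switch: Fixed limit switch: grey housing 40 x 40 mm, top at 105 mm, on a steel bracket; origin on the bench under the housing, z up. x points from the arm's face back into the housing (face looks roughly to the robot). Arm shaft along x at (-18, 0, 85) mm. At rest the arm stands upright against a pin on its -y side and swings only to +y (to the left, seen facing it as the robot does).
- roller (a point): Centre of the white nylon roller (22 mm in diameter, 10 mm wide along the switch's x) at the end of the arm, 60 mm from the shaft, 145 mm above the bench at rest, 30 mm in front (-x) of the switch's origin. Moves with the arm and stands clear above and in front of the housing.
- lever (a joint): Angle of the roller arm, rad: 0 upright at rest, grows as the roller goes to the switch's +y. It clicks at 0.52 (30 degrees, roller 30 mm sideways); end stop at 1.05, and beyond 0.95 (54 degrees, 49 mm) counts as running into it. Sprung back to 0: 1.5 N at the roller to start, 5 N at the click.
- hammer: Hammer lying on the bench, 240 mm long, a bystander: leave alone. Origin on its underside.
- driver: Screwdriver lying on the bench, 180 mm long, a bystander: leave alone. Origin on its underside.
Things that resemble listed ones, but are neither listed nor needed, are in the scene too. Of the things that look like the switch, the smaller one is meant.

How it is judged:
On the way, in this order (a step that is already met when the one before it is completed fails the run):
1. the hub-up flange lies centred and flat on top of the stack, let go (horizontal distance between flange_up_mid and stack_top below 0.008 m and z of flange_up_mid in the frame of board between 0.119 and 0.126 m and angle between each of flange_up_mid, stack_top's own z axis and vertical below 0.06 rad and distance of stack_top from where it was at the start of the episode below 0.012 m and contact force between the fingers and flange_up below 0.3 N), for 0.2 s.
2. the switch arm is deflected past its click point (0.52 rad) (value of joint lever above 0.52 rad), for 0.1 s.
3. the arm is let go and back upright (value of joint lever below 0.06 rad), for 0.2 s.
At the end, for the whole second after the job is handed in: The hub-up flange rests still and let go on the stack, its axis within 8 mm of the axis of the flange below, flat (within 0.06 rad) and disc on disc; the stack below stands within 12 mm of where it was; the switch arm has been clicked and is back upright (below 0.06 rad), untouched (all of step 1 and value of joint lever below 0.06 rad and linear speed of flange_up below 0.02 m/s and contact force between the fingers and switch below 0.3 N).
It fails at once if the arm is run into its end stop (beyond 0.95 rad) (value of joint lever above 0.95 rad).
It fails at once if the switch is clicked while the flange is not on the stack or still held (value of joint lever above 0.45 rad and (not (horizontal distance between flange_up_mid and stack_top below 0.008 m and z of flange_up_mid in the frame of board between 0.119 and 0.126 m and angle between flange_up_mid's own z axis and vertical below 0.06 rad) or not (contact force between the fingers and flange_up below 0.3 N))).
It fails at once if the flange is dropped (faster than 0.4 m/s with no finger on it) (contact force between the fingers and flange_up below 0.3 N and linear speed of flange_up above 0.4 m/s).
It fails at once if the stack is knocked (its top moved more than 25 mm) (distance of stack_top from where it was at the start of the episode above 0.025 m).
It fails at once if the hub-down flange, the hammer or the screwdriver is moved more than 30 mm (distance of any of flange_down_mid, hammer, driver from where it was at the start of the episode above 0.03 m).
It also fails if it takes over 61 s, if anything falls off the work surface, if the arm or the gripper's body presses on something with over 40 N, if the wrist force passes 120 N, or if a joint passes its speed limit or range.

### The arm

A 6-joint arm with a two-finger parallel gripper is mounted at the origin on the work surface. World frame = base frame: x ahead of the robot, y to its left, z up, the work surface at z = 0. Lengths are in m, angles in rad, forces in N, time in s.
With the tool pointing down it reaches from about 0.425 to 0.95 m from the base axis. Payload 3.5 kg.
Tool frame: the origin (TCP) lies on the centre line of the jaws, within the pads' length; the fingertips stand 25 mm ahead of it and the grasp point (between the pads) lies 6 mm ahead of it (ctrl.finger_overhang is the distance from the TCP to the fingertips, in m); z points along the fingers, y is the line along which they close (so a half turn about z gives the same grasp; the last joint's range is limited). The gripper opens to 85 mm and grips with 20 to 120 N. Pads are 22 mm wide; open, the fingers measure 114 mm over their backs; the gripper's body (76 mm by 85 mm) begins 54 mm behind the grasp point. The pads swing forward as they close: fully open they stand 13 mm farther back than shut.
Start: joints at [1.167, 0.286, 1.577, -0, 1.279, -0.15], TCP at [0.169, 0.653, 0.256] pointing down, gripper open.
Joint ranges: [-2.77, 2.77], [-0.9, 2.22], [0.21, 2.48], [-1.53, 4.67], [0.24, 2.81], [-2.84, 2.84]. Speed limits (rad/s): [2.79, 2.79, 3.14, 3.14, 3.14, 3.14].

### API

Orientations are given as a unit quaternion [x, y, z, w].
In Python, from plant import get_state, imaging, job, ctrl gives the robot as it stands.
- The arm moves only by the tool jog_arm, never from a script. Its argument "increments" is a list of rows, each an object of numbers: "dx", "dy", "dz": the shift along the world's x, y, z each as a share of 12 cm, from -1 to 1; "ax", "ay", "az": the turn, a rotation vector about the world's x, y, z each as a share of pi/2 rad, from -1 to 1; "gripper": the gripper command: -1 is shut, 1 is fully open, values between are in proportion. A call has 1 to 10 rows; each row is the pose to reach, as a shift and turn from the pose commanded when the call began; what a row does not reach only later rows make up. A row lasts 1/10 s, in which the tool goes at most 50 mm and 8.59 degrees, less where a joint would pass 70% of its speed; a pose out of reach is approached as far as the arm can. A call with a number of a shift or a turn outside -1 to 1 is refused whole. A call with a gripper value outside its range is refused whole. The fingers move at their own pace and stop on an object; "force" is the grip in N (left out, the last holds). Time passes only in rows, so rows that repeat a pose let the fingers close. It gives the time, the measured TCP pose, the force, the opening and the grip force at its end, in the units of the state.
- get_state(): the state, without advancing time (a new reading comes with each control period).
- imaging.read_camera(name): name is "scene" or "top" or "wrist"; returns a dict with "frame" (384x512x3 uint8, blue, green, red), "depth" (384x512 float32, m along the optical axis (not along the pixel's ray), 0 where there is no reading), "camera_matrix" (3x3 intrinsics, pixels), "extrinsics" (4x4, takes a point from camera to world coordinates); the wrist camera has in their place "mount" (4x4, takes a point from camera to tool coordinates, whose origin is the TCP and whose axes are the flange's). Camera axes: x right, y up, looking along -z (the intrinsics and any distortion apply to the point x, -y, -z); pixel columns grow to the right and rows downward; lengths in m; the calibration is good to about 2 mm. A picture is of the moment at which its call begins: read the wrist's pose just before it.
- job.sign_off(): hands the job in; it is judged then, once.
The state is a dict: "time": time; "qpos": joint angles; "dq": joint speeds; "joint_efforts": joint torques, N m; "eef_pos": TCP position; "tcp_rot": TCP orientation; "contact_force": force on the tool from outside, world axes, zero at the start; "wrist_torque": the same for the moment, N m; "opening": opening from 0.0 (shut) to 1.0 (fully open); "finger_force": force on a finger pad.
Only numpy, scipy, OpenCV 4.12 (cv2) and the standard library are available. Lean on these libraries where they do the work, as an engineer would, in place of code of your own. Each camera call takes 0.05 s, during which the arm holds its last target. There are 200 camera calls.

## Working session

There is one attempt and no reset: what is moved stays moved. The work goes in short steps, Python scripts to look and compute and a tool call to move; the robot and the scene stay as the last step left them, time stands still between calls to the robot, and variables do not carry over. Pictures are saved under pics/ and viewed, at most 10 in all, crops included, and the job is handed in when it is done.

Besides the shell and the picture viewer there is one more tool, called as name(argument=value, ...) on one line, values as JSON. jog_arm: Moves the arm, as the interface text tells. Shift numbers are shares of 12 cm and turn numbers shares of pi/2 rad, none past 1 either way. Its arguments: {"type":"object","properties":{"increments":{"type":"array"},"force":{"type":"number"}},"required":["increments"]}

```bash
mkdir -p pics
cat > h.py <<'E'
import numpy as np, cv2
from plant import get_state, imaging, job, ctrl
from scipy.spatial.transform import Rotation as R
def cam(n):
    s=get_state(); c=imaging.read_camera(n)
    if n=="wrist":
        T=np.eye(4);T[:3,:3]=R.from_quat(s["tcp_rot"]).as_matrix();T[:3,3]=s["eef_pos"]
        c["extrinsics"]=T@np.array(c["mount"])
    return c
def cloud(c):
    K=np.array(c["camera_matrix"]);E=np.array(c["extrinsics"]);d=c["depth"]
    v,u=np.mgrid[:d.shape[0],:d.shape[1]]
    P=np.stack([(u-K[0,2])/K[0,0]*d,-(v-K[1,2])/K[1,1]*d,-d],-1)
    return P@E[:3,:3].T+E[:3,3]
def ray(c,u,v,z):
    K=np.array(c["camera_matrix"]);E=np.array(c["extrinsics"])
    r=E[:3,:3]@np.array([(u-K[0,2])/K[0,0],-(v-K[1,2])/K[1,1],-1]);o=E[:3,3]
    return o+r*(z-o[2])/r[2]
E
python3 - <<'E'
from h import *
for n in("scene","top"):
    c=cam(n);cv2.imwrite(f"pics/{n}0.png",c["frame"]);np.savez(f"{n}0.npz",**{k:np.array(c[k]) for k in("frame","depth","camera_matrix","extrinsics")})
    print(n,c.keys(),np.round(c["extrinsics"],3).tolist(),np.round(c["camera_matrix"],1).tolist(),(c["depth"]>0).mean())
print(get_state())
E
```

```text
scene dict_keys(['frame', 'depth', 'camera_matrix', 'extrinsics']) [[-0.465, -0.637, 0.615, 1.23], [0.885, -0.345, 0.313, 0.298], [0.013, 0.69, 0.724, 0.819], [0.0, 0.0, 0.0, 1.0]] [[433.3, 0.0, 256.7], [0.0, 433.3, 198.1], [0.0, 0.0, 1.0]] 0.995849609375
top dict_keys(['frame', 'depth', 'camera_matrix', 'extrinsics']) [[-0.022, 0.994, -0.111, 0.483], [-1.0, -0.02, 0.024, 0.016], [0.022, 0.112, 0.994, 1.218], [0.0, 0.0, 0.0, 1.0]] [[492.3, 0.0, 255.8], [0.0, 492.3, 192.6], [0.0, 0.0, 1.0]] 0.995941162109375
{'time': 0.1, 'qpos': array([ 1.16698008e+00,  2.87117036e-01,  1.57803878e+00, -7.75678705e-06,
        1.27859264e+00, -1.49988821e-01]), 'dq': array([-0.00064778, -0.00241282, -0.00282169, -0.0002276 , -0.002104  ,
        0.00187413]), 'joint_efforts': array([ 1.00438971e-03, -4.07296693e+01, -2.93699527e+01, -1.15161429e-04,
        3.46777910e-03,  1.80585198e-05]), 'eef_pos': array([0.16924989, 0.65287667, 0.25505437]), 'tcp_rot': array([ 1.26572098e-01,  9.91956825e-01, -1.03785299e-03, -2.91101848e-04]), 'contact_force': array([-0.18754312, -0.36055722,  0.13643977]), 'wrist_torque': array([ 0.01895078, -0.00490725, -0.00835905]), 'finger_force': 0.0, 'opening': 1.0032427013976482}
```

View pics/top0.png

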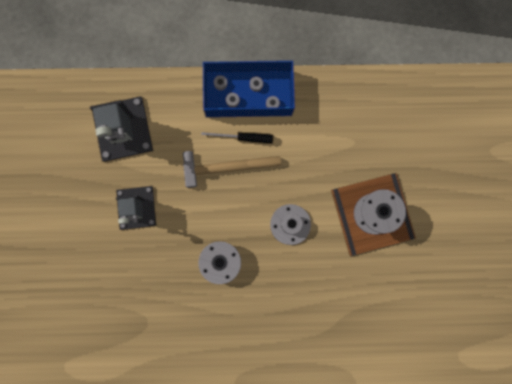

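View pics/scene0.png

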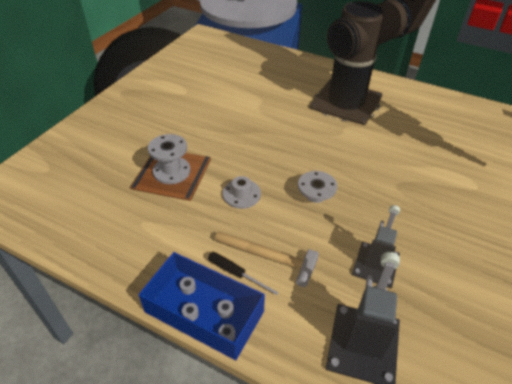

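The top view shows the stack at about (380,212), the hub-up flange at (291,224), the hub-down one at (220,262) and the small switch at (136,208) with its roller near (122,220). The scene view shows the same things, with the small switch's roller at (395,210), the stack top at (167,147) and the hub-up flange at (240,190).

Run:
```python
from h import *
D={n:dict(np.load(n+"0.npz")) for n in("top","scene")}
def grey(c):
    f=c["frame"].astype(int);return (f.max(2)-f.min(2)<30)
for n,c in D.items():
    P=cloud(c);g=grey(c);c["P"]=P
    print(n,"bench z",np.median(P[200:300,100:400,2]))
    for name,(u0,u1,v0,v1),(z0,z1) in [("stack",*(((345,415,175,250),) if n=="top" else ((140,195,125,170),)),(.09,.115)),
      ("uphub",*(((265,320,195,255),) if n=="top" else ((215,265,170,212),)),(.035,.06)),
      ("updisc",*(((265,320,195,255),) if n=="top" else ((215,265,170,212),)),(.004,.02)),
      ("down",*(((190,250,235,290),) if n=="top" else ((290,345,165,205),)),(.035,.06)),
      ("roller",*(((105,160,180,235),) if n=="top" else ((380,405,200,225),)),(.125,.175)),
      ("housing",*(((105,160,180,235),) if n=="top" else ((365,410,215,255),)),(.095,.112))]:
        m=np.zeros(g.shape,bool);m[v0:v1,u0:u1]=1
        m&=(P[...,2]>z0)&(P[...,2]<z1)
        if name not in("roller","housing"): m&=g
        v,u=np.nonzero(m); 
        if len(u)<5: print(name,len(u));continue
        q=P[m];(cx,cy),r=cv2.minEnclosingCircle(np.float32(q[:,:2]))
        print(name,len(u),"px",u.mean().round(1),v.mean().round(1),"mean",q.mean(0).round(4),"med z",np.median(q[:,2]).round(4),"circ",round(cx,4),round(cy,4),round(r,4),
         "rect",cv2.minAreaRect(np.float32(q[:,:2]*1000)))
```

```text
top bench z 0.0021486046460234
stack 1500 px 382.7 210.9 mean [ 0.56   -0.3013  0.1014] med z 0.1014 circ 0.561 -0.3023 0.0509 rect ((560.120849609375, -301.9647521972656), (99.7448959350586, 96.69127655029297), 88.02706146240234)
uphub 343 px 291.1 223.2 mean [ 0.5389 -0.0957  0.0463] med z 0.0461 circ 0.5393 -0.0957 0.0251 rect ((539.6015014648438, -95.65263366699219), (48.0504035949707, 47.93949890136719), 89.87026977539062)
updisc 931 px 289.8 224.5 mean [ 0.5377 -0.0959  0.0112] med z 0.0112 circ 0.5376 -0.0981 0.0514 rect ((538.4960327148438, -97.10202026367188), (98.80013275146484, 98.31299591064453), 75.5461654663086)
down 1396 px 219.0 262.3 mean [0.4506 0.0771 0.0464] med z 0.0464 circ 0.4509 0.0772 0.0498 rect ((450.27862548828125, 77.21892547607422), (98.42977142333984, 97.74418640136719), 44.23799133300781)
roller 71 px 122.9 219.7 mean [0.5491 0.2768 0.152 ] med z 0.1532 circ 0.5483 0.2777 0.0105 rect ((549.8159790039062, 278.0611877441406), (15.886289596557617, 20.106687545776367), 3.211097478866577)
housing 408 px 127.2 206.4 mean [0.582  0.2792 0.1044] med z 0.1051 c
[... 665 characters left out ...]
11 rect ((546.361083984375, -94.40846252441406), (91.23677062988281, 96.69699096679688), 29.79210090637207)
down 903 px 316.9 185.5 mean [0.4588 0.0773 0.044 ] med z 0.0442 circ 0.4537 0.0761 0.0527 rect ((454.720947265625, 76.17582702636719), (100.90227508544922, 98.18824005126953), 10.67808723449707)
roller 117 px 393.2 211.9 mean [0.5563 0.2774 0.1449] med z 0.1474 circ 0.5526 0.2769 0.0107 rect ((554.5717163085938, 277.2235412597656), (16.351285934448242, 20.885990142822266), 4.932712554931641)
housing 416 px 385.4 235.7 mean [0.5881 0.2798 0.1022] med z 0.103 circ 0.5804 0.281 0.0378 rect ((579.9642333984375, 278.2772521972656), (64.5819320678711, 49.274444580078125), 8.690679550170898)
```

jog_arm(increments=[{"dx": 0.8,"dy": -1},{"dx": 0.8,"dy": -1},{"dx": 0.8,"dy": -1},{"dx": 0.8,"dy": -1}])

```text
$.increments[0]: bad value
```

jog_arm(increments=[{"dx": 0.8,"dy": -1},{"dx": 0.8,"dy": -1},{"dx": 0.8,"dy": -1},{"dx": 0.8,"dy": -1}])

```text
$.increments[0]: bad value
```

jog_arm(increments=[{"dx": 0.5,"dy": -1},{"dx": 0.5,"dy": -1},{"dx": 0.5,"dy": -1}])

```text
$.increments[0]: bad value
```

jog_arm(increments=[{"dx": 0.3,"dy": -1},{"dx": 0.3,"dy": -1},{"dx": 0.3,"dy": -1}])

```text
$.increments[0]: bad value
```

jog_arm(increments=[{"dx": 0.3,"dy": -1},{"dx": 0.3,"dy": -1},{"dx": 0.3,"dy": -1}])

```text
$.increments[0]: bad value
```

jog_arm(increments=[{"dx": 0.2,"dy": -1},{"dx": 0.2,"dy": -1},{"dx": 0.2,"dy": -1},{"dx": 0.2,"dy": -1}])

```text
$.increments[0]: bad value
```

Rows probably need every field.

jog_arm(increments=[{"dx": 0.8,"dy": -1,"dz": 0,"ax": 0,"ay": 0,"az": 0,"gripper": 1},{"dx": 0.8,"dy": -1,"dz": 0,"ax": 0,"ay": 0,"az": 0,"gripper": 1},{"dx": 0.8,"dy": -1,"dz": 0,"ax": 0,"ay": 0,"az": 0,"gripper": 1},{"dx": 0.8,"dy": -1,"dz": 0,"ax": 0,"ay": 0,"az": 0,"gripper": 1}])

```text
time: 0.5
eef_pos: [0.2681, 0.5298, 0.2555]
tcp_rot: [0.129, 0.992, -0.001, 0.0]
contact_force: [0.2, 1.0, 0.0]
opening: 1.003
finger_force: 0.0
```

jog_arm(increments=[{"dx": 0.8,"dy": -1,"dz": 0,"ax": 0,"ay": 0,"az": 0,"gripper": 1},{"dx": 0.8,"dy": -1,"dz": 0,"ax": 0,"ay": 0,"az": 0,"gripper": 1},{"dx": 0.8,"dy": -1,"dz": 0,"ax": 0,"ay": 0,"az": 0,"gripper": 1},{"dx": 0.8,"dy": -1,"dz": 0,"ax": 0,"ay": 0,"az": 0,"gripper": 1}])

```text
time: 0.9
eef_pos: [0.3639, 0.4103, 0.256]
tcp_rot: [0.129, 0.992, -0.001, 0.0]
contact_force: [0.1, 0.8, 0.6]
opening: 1.002
finger_force: 0.0
```

jog_arm(increments=[{"dx": 0.5,"dy": -1,"dz": 0,"ax": 0,"ay": 0,"az": 0,"gripper": 1},{"dx": 0.5,"dy": -1,"dz": 0,"ax": 0,"ay": 0,"az": 0,"gripper": 1},{"dx": 0.5,"dy": -1,"dz": 0,"ax": 0,"ay": 0,"az": 0,"gripper": 1}])

```text
time: 1.2
eef_pos: [0.4217, 0.2922, 0.2561]
tcp_rot: [0.126, 0.992, -0.0, -0.0]
contact_force: [-0.6, -0.2, -0.1]
opening: 1.001
finger_force: 0.0
```

jog_arm(increments=[{"dx": 0.3,"dy": -1,"dz": 0,"ax": 0,"ay": 0,"az": 0,"gripper": 1},{"dx": 0.3,"dy": -1,"dz": 0,"ax": 0,"ay": 0,"az": 0,"gripper": 1},{"dx": 0.3,"dy": -1,"dz": 0,"ax": 0,"ay": 0,"az": 0,"gripper": 1}])

```text
time: 1.5
eef_pos: [0.4579, 0.1716, 0.2562]
tcp_rot: [0.127, 0.992, -0.0, -0.0]
contact_force: [-0.2, -0.0, -0.6]
opening: 1.002
finger_force: 0.0
```

jog_arm(increments=[{"dx": 0.3,"dy": -1,"dz": 0,"ax": 0,"ay": 0,"az": 0,"gripper": 1},{"dx": 0.3,"dy": -1,"dz": 0,"ax": 0,"ay": 0,"az": 0,"gripper": 1},{"dx": 0.3,"dy": -1,"dz": 0,"ax": 0,"ay": 0,"az": 0,"gripper": 1}])

```text
time: 1.8
eef_pos: [0.4942, 0.0514, 0.2563]
tcp_rot: [0.127, 0.992, -0.0, 0.0]
contact_force: [0.3, 1.4, -0.5]
opening: 1.003
finger_force: 0.0
```

jog_arm(increments=[{"dx": 0.4,"dy": -1,"dz": 0,"ax": 0,"ay": 0,"az": 0,"gripper": 1},{"dx": 0.4,"dy": -1,"dz": 0,"ax": 0,"ay": 0,"az": 0,"gripper": 1},{"dx": 0.4,"dy": -1,"dz": 0,"ax": 0,"ay": 0,"az": 0,"gripper": 1},{"dx": 0.4,"dy": -1,"dz": 0,"ax": 0,"ay": 0,"az": 0,"gripper": 1},{"dx": 0.4,"dy": -1,"dz": 0,"ax": 0,"ay": 0,"az": 0,"gripper": 1}])

```text
time: 2.3
eef_pos: [0.5416, -0.0661, 0.2558]
tcp_rot: [0.127, 0.992, 0.001, -0.001]
contact_force: [1.1, 0.4, 0.2]
opening: 1.004
finger_force: 0.0
```

```bash
cat > look.py <<'E'
from h import *
import sys
# wrist look: points in height band near expected xy
def look(tag,x,y,z0,z1,rad,grey=True):
    c=cam("wrist");cv2.imwrite(f"pics/{tag}.png",c["frame"]);P=cloud(c);f=c["frame"].astype(int)
    m=(P[...,2]>z0)&(P[...,2]<z1)&(np.hypot(P[...,0]-x,P[...,1]-y)<rad)&(c["depth"]>0)
    if grey: m&=(f.max(2)-f.min(2)<35)
    q=P[m];v,u=np.nonzero(m)
    print(tag,len(q),"med z",np.median(q[:,2]).round(4),"circ",np.round(cv2.minEnclosingCircle(np.float32(q[:,:2]))[0]+(cv2.minEnclosingCircle(np.float32(q[:,:2]))[1],),4),"mean",q.mean(0).round(4),"px",u.min(),u.max(),v.min(),v.max())
    return c,P,m
E
python3 - <<'E'
from look import *
s=get_state();print(s["eef_pos"],s["tcp_rot"])
look("w1",.541,-.096,.03,.06,.05); look("w1",.541,-.096,.004,.02,.08)
c=cam("wrist");print(np.round(c["extrinsics"],3).tolist())
E
```

```text
[ 0.54155642 -0.06607988  0.255777  ] [ 1.26801488e-01  9.91927775e-01  5.50768272e-04 -6.06530535e-04]
w1 1499 med z 0.0451 circ [ 0.5398 -0.0976  0.0251] mean [ 0.5385 -0.097   0.0448] px 213 255 154 198
w1 3252 med z 0.0101 circ [ 0.5397 -0.0977  0.05  ] mean [ 0.535  -0.0953  0.0101] px 197 275 132 208
[[0.249, -0.933, -0.26, 0.475], [0.969, 0.24, 0.067, -0.049], [0.0, -0.268, 0.963, 0.374], [0.0, 0.0, 0.0, 1.0]]
```

View pics/w1.png

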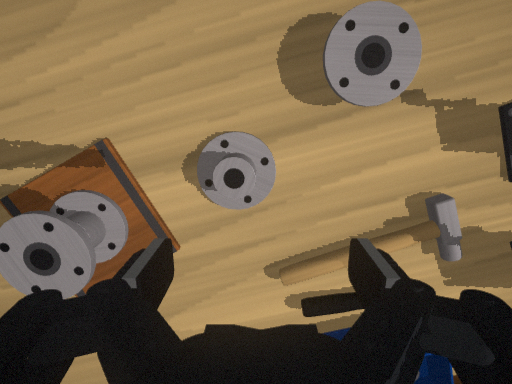

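The wrist view shows the hub-up flange with its hub at about (235,177), centred at (0.540, -0.098). Its measured heights agree with the text: hub top 45 mm, disc 10 mm.

jog_arm(increments=[{"dx": -0.015,"dy": -0.263,"dz": -0.9,"ax": 0,"ay": 0,"az": 0,"gripper": 1},{"dx": -0.015,"dy": -0.263,"dz": -0.9,"ax": 0,"ay": 0,"az": 0,"gripper": 1},{"dx": -0.015,"dy": -0.263,"dz": -0.9,"ax": 0,"ay": 0,"az": 0,"gripper": 1},{"dx": -0.015,"dy": -0.263,"dz": -0.9,"ax": 0,"ay": 0,"az": 0,"gripper": 1},{"dx": -0.015,"dy": -0.263,"dz": -0.9,"ax": 0,"ay": 0,"az": 0,"gripper": 1}])

```text
time: 2.95
eef_pos: [0.5409, -0.0977, 0.1504]
tcp_rot: [0.126, 0.992, -0.0, 0.001]
contact_force: [-0.5, -0.2, 1.4]
opening: 1.001
finger_force: 0.0
```

Run:
```python
from look import *
s=get_state();print(s["eef_pos"])
look("w2",.54,-.098,.03,.06,.04); look("w2",.54,-.098,.004,.02,.08)
```

```text
[ 0.54087522 -0.09774335  0.15042293]
w2 3068 med z 0.0451 circ [ 0.5398 -0.0977  0.025 ] mean [ 0.538  -0.0972  0.0447] px 231 292 164 226
w2 5952 med z 0.0101 circ [ 0.5398 -0.0978  0.05  ] mean [ 0.5327 -0.096   0.0101] px 207 316 129 235
```

jog_arm(increments=[{"dx": -0.01,"dy": 0,"dz": -0.3,"ax": 0,"ay": 0,"az": 0,"gripper": 1},{"dx": -0.01,"dy": 0,"dz": -0.6,"ax": 0,"ay": 0,"az": 0,"gripper": 1},{"dx": -0.01,"dy": 0,"dz": -0.8,"ax": 0,"ay": 0,"az": 0,"gripper": 1},{"dx": -0.01,"dy": 0,"dz": -0.89,"ax": 0,"ay": 0,"az": 0,"gripper": 1},{"dx": -0.01,"dy": 0,"dz": -0.89,"ax": 0,"ay": 0,"az": 0,"gripper": 1},{"dx": -0.01,"dy": 0,"dz": -0.89,"ax": 0,"ay": 0,"az": 0,"gripper": 1}])

```text
time: 3.65
eef_pos: [0.54, -0.0986, 0.0435]
tcp_rot: [0.126, 0.992, -0.0, 0.002]
contact_force: [-0.2, 0.9, 0.1]
opening: 1.004
finger_force: 0.0
```

jog_arm(increments=[{"dx": 0,"dy": 0,"dz": 0,"ax": 0,"ay": 0,"az": 0,"gripper": -1},{"dx": 0,"dy": 0,"dz": 0,"ax": 0,"ay": 0,"az": 0,"gripper": -1},{"dx": 0,"dy": 0,"dz": 0,"ax": 0,"ay": 0,"az": 0,"gripper": -1},{"dx": 0,"dy": 0,"dz": 0,"ax": 0,"ay": 0,"az": 0,"gripper": -1},{"dx": 0,"dy": 0,"dz": 0,"ax": 0,"ay": 0,"az": 0,"gripper": -1},{"dx": 0,"dy": 0,"dz": 0,"ax": 0,"ay": 0,"az": 0,"gripper": -1},{"dx": 0,"dy": 0,"dz": 0,"ax": 0,"ay": 0,"az": 0,"gripper": -1},{"dx": 0,"dy": 0,"dz": 0,"ax": 0,"ay": 0,"az": 0,"gripper": -1}], force=60)

```text
time: 4.45
eef_pos: [0.5397, -0.0983, 0.0433]
tcp_rot: [0.127, 0.992, 0.0, 0.001]
contact_force: [-0.5, 2.2, 6.4]
opening: 0.565
finger_force: 63.1
```

jog_arm(increments=[{"dx": 0,"dy": 0,"dz": 0.1,"ax": 0,"ay": 0,"az": 0,"gripper": -1},{"dx": 0,"dy": 0,"dz": 0.3,"ax": 0,"ay": 0,"az": 0,"gripper": -1},{"dx": 0,"dy": 0,"dz": 0.6,"ax": 0,"ay": 0,"az": 0,"gripper": -1},{"dx": 0,"dy": 0,"dz": 0.9,"ax": 0,"ay": 0,"az": 0,"gripper": -1},{"dx": 0,"dy": 0,"dz": 1,"ax": 0,"ay": 0,"az": 0,"gripper": -1},{"dx": 0,"dy": 0,"dz": 1,"ax": 0,"ay": 0,"az": 0,"gripper": -1}])

```text
time: 5.05
eef_pos: [0.5391, -0.0985, 0.1631]
tcp_rot: [0.127, 0.992, -0.001, 0.002]
contact_force: [0.7, 0.2, -5.9]
opening: 0.565
finger_force: 63.6
```

jog_arm(increments=[{"dx": 0,"dy": -0.1,"dz": 0.3,"ax": 0,"ay": 0,"az": 0,"gripper": -1},{"dx": 0.05,"dy": -0.3,"dz": 0.5,"ax": 0,"ay": 0,"az": 0,"gripper": -1},{"dx": 0.1,"dy": -0.6,"dz": 0.5,"ax": 0,"ay": 0,"az": 0,"gripper": -1},{"dx": 0.1,"dy": -0.8,"dz": 0.5,"ax": 0,"ay": 0,"az": 0,"gripper": -1},{"dx": 0.1,"dy": -0.8,"dz": 0.5,"ax": 0,"ay": 0,"az": 0,"gripper": -1}])

```text
time: 5.55
eef_pos: [0.549, -0.1965, 0.218]
tcp_rot: [0.128, 0.992, 0.0, -0.003]
contact_force: [0.5, 0.2, -6.4]
opening: 0.566
finger_force: 64.6
```

Run:
```python
from look import *
s=get_state();print(s["eef_pos"],s["opening"],s["finger_force"],s["contact_force"])
look("w3",.562,-.302,.09,.11,.08)
x,y,z=s["eef_pos"];look("w3",x,y,z-.01,z+.015,.04)
c,P,m=look("w3",x,y,z-.042,z-.025,.07)
q=P[m];A=np.c_[q[:,:2]-q[:,:2].mean(0),np.ones(len(q))];print("disc plane slope",np.linalg.lstsq(A,q[:,2],rcond=None)[0])
```

```text
[ 0.54898224 -0.19653255  0.2179945 ] 0.5663715002643421 64.64852929115295 [ 0.46011765  0.24913392 -6.43440611]
w3 6851 med z 0.1002 circ [ 0.5579 -0.3061  0.0501] mean [ 0.5503 -0.3102  0.1001] px 89 181 181 280
w3 11569 med z 0.2195 circ [ 0.5417 -0.1938  0.0381] mean [ 0.5454 -0.1948  0.2197] px 170 351 210 318
w3 10299 med z 0.1848 circ [ 0.5485 -0.1946  0.05  ] mean [ 0.5247 -0.1884  0.1849] px 172 349 147 305
disc plane slope [-0.00194712  0.00151033  0.18487751]
```

View pics/w3.png

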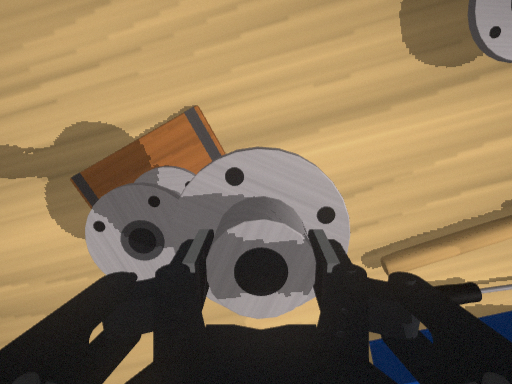

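The flange is held flat, at about (262,240) in the wrist view. The stack top is at about (142,238), partly hidden behind it, so I'll fit its centre from the visible rim.

Run:
```python
from look import *
from scipy.optimize import least_squares
c,P,m=look("w4",.561,-.303,.094,.106,.08)
mm=cv2.morphologyEx(m.astype(np.uint8),cv2.MORPH_CLOSE,np.ones((5,5)))
ct=max(cv2.findContours(mm,cv2.RETR_EXTERNAL,cv2.CHAIN_APPROX_NONE)[0],key=cv2.contourArea)[:,0]
q=np.array([ray(c,u,v,.1)[:2] for u,v in ct])
x=np.array([.561,-.303])
sel=np.abs(np.hypot(*(q-x).T)-.05)<.007
for i in range(4):
    f=least_squares(lambda x:np.hypot(*(q[sel]-x).T)-.05,x,loss="soft_l1",f_scale=.0007);x=f.x
    sel=np.abs(np.hypot(*(q-x).T)-.05)<.002
    a=np.degrees(np.arctan2(*(q[sel]-x).T[::-1]));print(x.round(4),sel.sum(),len(q),np.histogram(a,12,(-180,180))[0])
f=least_squares(lambda x:np.hypot(*(q[sel]-x[:2]).T)-x[2],[*x,.05]);print("free r",f.x.round(4))
D=dict(np.load("top0.npz"));
```

```text
w4 7064 med z 0.1002 circ [ 0.5589 -0.305   0.0498] mean [ 0.551  -0.3091  0.1001] px 85 179 182 280
[ 0.5613 -0.3025] 162 295 [24 25 28 24  0  0  0  0  0  0 29 32]
[ 0.5613 -0.3025] 162 295 [24 25 28 24  0  0  0  0  0  0 29 32]
[ 0.5613 -0.3025] 162 295 [24 25 28 24  0  0  0  0  0  0 29 32]
[ 0.5613 -0.3025] 162 295 [24 25 28 24  0  0  0  0  0  0 29 32]
free r [ 0.5618 -0.3022  0.0504]
```

jog_arm(increments=[{"dx": 0.05,"dy": -0.3,"dz": 0,"ax": 0,"ay": 0,"az": 0,"gripper": -1},{"dx": 0.1,"dy": -0.6,"dz": 0,"ax": 0,"ay": 0,"az": 0,"gripper": -1},{"dx": 0.1,"dy": -0.8,"dz": 0,"ax": 0,"ay": 0,"az": 0,"gripper": -1},{"dx": 0.1,"dy": -0.89,"dz": -0.1,"ax": 0,"ay": 0,"az": 0,"gripper": -1},{"dx": 0.1,"dy": -0.89,"dz": -0.2,"ax": 0,"ay": 0,"az": 0,"gripper": -1},{"dx": 0.1,"dy": -0.89,"dz": -0.3,"ax": 0,"ay": 0,"az": 0,"gripper": -1},{"dx": 0.1,"dy": -0.89,"dz": -0.3,"ax": 0,"ay": 0,"az": 0,"gripper": -1},{"dx": 0.1,"dy": -0.89,"dz": -0.3,"ax": 0,"ay": 0,"az": 0,"gripper": -1}])

```text
time: 6.55
eef_pos: [0.5622, -0.2993, 0.1843]
tcp_rot: [0.126, 0.992, 0.001, -0.001]
contact_force: [1.4, -0.6, -5.0]
opening: 0.564
finger_force: 65.0
```

```bash
cat > fit.py <<'E'
from look import *
from scipy.optimize import least_squares
def fit(c,m,x,h,far=None):
    mm=cv2.morphologyEx(m.astype(np.uint8),cv2.MORPH_CLOSE,np.ones((5,5)))
    ct=max(cv2.findContours(mm,cv2.RETR_EXTERNAL,cv2.CHAIN_APPROX_NONE)[0],key=cv2.contourArea)[:,0]
    q=np.array([ray(c,u,v,h)[:2] for u,v in ct]);x=np.array(x)
    sel=np.abs(np.hypot(*(q-x).T)-.05)<.006
    for i in range(4):
        x=least_squares(lambda x:np.hypot(*(q[sel]-x).T)-.05,x,loss="soft_l1",f_scale=.0007).x
        sel=np.abs(np.hypot(*(q-x).T)-.05)<.002
    a=np.degrees(np.arctan2(*(q[sel]-x).T[::-1]));print("fit",x.round(4),np.histogram(a,12,(-180,180))[0])
E
python3 - <<'E'
from fit import *
s=get_state();x,y,z=s["eef_pos"];print(s["eef_pos"],s["tcp_rot"])
c,P,m=look("w5",x,y,z-.042,z-.025,.07);fit(c,m,(x,y),np.median(P[m][:,2]))
q=P[m];A=np.c_[q[:,:2]-q[:,:2].mean(0),np.ones(len(q))];print("slope",np.linalg.lstsq(A,q[:,2],rcond=None)[0])
c=cam("scene");cv2.imwrite("pics/s5.png",cv2.resize(c["frame"][60:230,80:300],None,fx=3,fy=3))
E
```

```text
[ 0.56215049 -0.29934573  0.18429611] [ 1.25868669e-01  9.92046151e-01  7.28532270e-04 -9.90604782e-04]
w5 10334 med z 0.1511 circ [ 0.5621 -0.3003  0.0501] mean [ 0.5381 -0.2941  0.1511] px 172 349 146 305
fit [ 0.5621 -0.3002] [41 40 41  0  0  0  0  0 39 40 41 51]
slope [ 0.00379082 -0.00129585  0.15114774]
```

jog_arm(increments=[{"dx": -0.008,"dy": -0.02,"dz": -0.07,"ax": 0,"ay": 0,"az": 0,"gripper": -1},{"dx": -0.008,"dy": -0.02,"dz": -0.14,"ax": 0,"ay": 0,"az": 0,"gripper": -1},{"dx": -0.008,"dy": -0.02,"dz": -0.21,"ax": 0,"ay": 0,"az": 0,"gripper": -1},{"dx": -0.008,"dy": -0.02,"dz": -0.26,"ax": 0,"ay": 0,"az": 0,"gripper": -1},{"dx": -0.008,"dy": -0.02,"dz": -0.29,"ax": 0,"ay": 0,"az": 0,"gripper": -1},{"dx": -0.008,"dy": -0.02,"dz": -0.3,"ax": 0,"ay": 0,"az": 0,"gripper": -1},{"dx": -0.008,"dy": -0.02,"dz": -0.3,"ax": 0,"ay": 0,"az": 0,"gripper": -1}])

```text
time: 7.35
eef_pos: [0.5615, -0.3034, 0.1494]
tcp_rot: [0.127, 0.992, 0.0, -0.0]
contact_force: [-0.5, 0.3, -5.7]
opening: 0.567
finger_force: 65.0
```

Run:
```python
from fit import *
s=get_state();x,y,z=s["eef_pos"];print(s["eef_pos"],s["contact_force"])
c,P,m=look("w6",x,y,z-.042,z-.025,.07);fit(c,m,(x,y),np.median(P[m][:,2]))
c=cam("scene");cv2.imwrite("pics/s6.png",cv2.resize(c["frame"][60:230,80:300],None,fx=3,fy=3))
```

```text
[ 0.56149877 -0.30342587  0.14937232] [-0.50704807  0.27304575 -5.65486403]
w6 10329 med z 0.1161 circ [ 0.5616 -0.3044  0.0501] mean [ 0.5375 -0.2982  0.1162] px 172 349 147 305
fit [ 0.5615 -0.3043] [42 39 41  0  0  0  0  0 39 40 42 51]
```

View pics/s6.png

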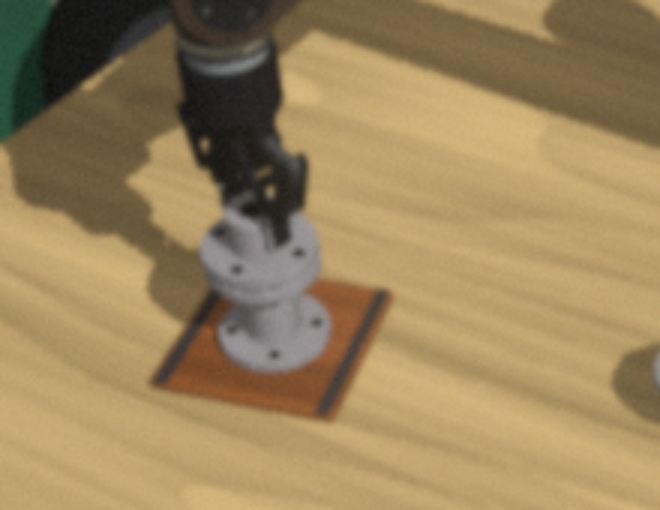

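The scene crop shows the held flange just above the stack, level and lined up at about (260,250). It needs about 6 mm down and 1.5 mm in +y.

jog_arm(increments=[{"dx": 0,"dy": 0.013,"dz": -0.01,"ax": 0,"ay": 0,"az": 0,"gripper": -1},{"dx": 0,"dy": 0.013,"dz": -0.02,"ax": 0,"ay": 0,"az": 0,"gripper": -1},{"dx": 0,"dy": 0.013,"dz": -0.03,"ax": 0,"ay": 0,"az": 0,"gripper": -1},{"dx": 0,"dy": 0.013,"dz": -0.035,"ax": 0,"ay": 0,"az": 0,"gripper": -1},{"dx": 0,"dy": 0.013,"dz": -0.04,"ax": 0,"ay": 0,"az": 0,"gripper": -1},{"dx": 0,"dy": 0.013,"dz": -0.04,"ax": 0,"ay": 0,"az": 0,"gripper": -1}])

```text
time: 8.05
eef_pos: [0.5614, -0.3018, 0.1446]
tcp_rot: [0.127, 0.992, 0.0, -0.0]
contact_force: [-0.1, -0.2, -5.0]
opening: 0.567
finger_force: 65.0
```

jog_arm(increments=[{"dx": 0,"dy": 0,"dz": -0.007,"ax": 0,"ay": 0,"az": 0,"gripper": -1},{"dx": 0,"dy": 0,"dz": -0.007,"ax": 0,"ay": 0,"az": 0,"gripper": -1},{"dx": 0,"dy": 0,"dz": -0.007,"ax": 0,"ay": 0,"az": 0,"gripper": -1}])

```text
time: 8.35
eef_pos: [0.5615, -0.3018, 0.1439]
tcp_rot: [0.127, 0.992, 0.0, -0.0]
contact_force: [-0.4, 0.3, -5.3]
opening: 0.568
finger_force: 65.0
```

jog_arm(increments=[{"dx": 0,"dy": 0,"dz": -0.006,"ax": 0,"ay": 0,"az": 0,"gripper": -1},{"dx": 0,"dy": 0,"dz": -0.006,"ax": 0,"ay": 0,"az": 0,"gripper": -1},{"dx": 0,"dy": 0,"dz": -0.006,"ax": 0,"ay": 0,"az": 0,"gripper": -1}])

```text
time: 8.65
eef_pos: [0.5616, -0.3019, 0.1435]
tcp_rot: [0.127, 0.992, -0.0, 0.0]
contact_force: [-0.5, 0.1, -3.3]
opening: 0.567
finger_force: 65.3
```

Run:
```python
from fit import *
s=get_state();x,y,z=s["eef_pos"];print(s["eef_pos"],s["contact_force"])
c,P,m=look("w7",x,y,z-.042,z-.025,.07);fit(c,m,(x,y),np.median(P[m][:,2]))
```

```text
[ 0.56158638 -0.30191223  0.14346988] [-0.49941632  0.12295999 -3.33432007]
w7 10339 med z 0.1102 circ [ 0.5615 -0.3027  0.05  ] mean [ 0.5376 -0.2967  0.1102] px 172 349 147 305
fit [ 0.5616 -0.3029] [41 40 41  0  0  0  0  0 39 40 41 51]
```

Contact has begun: the load dropped to 3.3 N, and the flange is centred to within 0.5 mm. I'll seat it and release.

jog_arm(increments=[{"dx": 0,"dy": 0,"dz": -0.004,"ax": 0,"ay": 0,"az": 0,"gripper": -1},{"dx": 0,"dy": 0,"dz": -0.004,"ax": 0,"ay": 0,"az": 0,"gripper": -1},{"dx": 0,"dy": 0,"dz": -0.004,"ax": 0,"ay": 0,"az": 0,"gripper": 0.3},{"dx": 0,"dy": 0,"dz": -0.004,"ax": 0,"ay": 0,"az": 0,"gripper": 0.6},{"dx": 0,"dy": 0,"dz": -0.004,"ax": 0,"ay": 0,"az": 0,"gripper": 1},{"dx": 0,"dy": 0,"dz": -0.004,"ax": 0,"ay": 0,"az": 0,"gripper": 1},{"dx": 0,"dy": 0,"dz": -0.004,"ax": 0,"ay": 0,"az": 0,"gripper": 1},{"dx": 0,"dy": 0,"dz": -0.004,"ax": 0,"ay": 0,"az": 0,"gripper": 1}])

```text
time: 9.5
eef_pos: [0.5615, -0.3019, 0.1427]
tcp_rot: [0.127, 0.992, -0.0, 0.0]
contact_force: [0.4, 0.4, -1.1]
opening: 1.005
finger_force: 0.0
```

jog_arm(increments=[{"dx": 0,"dy": 0,"dz": 0.1,"ax": 0,"ay": 0,"az": 0,"gripper": 1},{"dx": 0,"dy": 0,"dz": 0.3,"ax": 0,"ay": 0,"az": 0,"gripper": 1},{"dx": 0,"dy": 0,"dz": 0.6,"ax": 0,"ay": 0,"az": 0,"gripper": 1},{"dx": 0,"dy": 0,"dz": 1,"ax": 0,"ay": 0,"az": 0,"gripper": 1},{"dx": 0,"dy": 0,"dz": 1,"ax": 0,"ay": 0,"az": 0,"gripper": 1},{"dx": 0,"dy": 0,"dz": 1,"ax": 0,"ay": 0,"az": 0,"gripper": 1}])

```text
time: 10.1
eef_pos: [0.5623, -0.3024, 0.266]
tcp_rot: [0.127, 0.992, -0.001, 0.002]
contact_force: [-0.2, 0.3, -0.5]
opening: 0.999
finger_force: 0.0
```

Run:
```python
from fit import *
print(get_state()["eef_pos"])
c,P,m=look("w8",.5615,-.3028,.105,.115,.08);fit(c,m,(.5615,-.3028),.11)
q=P[m];A=np.c_[q[:,:2]-q[:,:2].mean(0),np.ones(len(q))];print("slope",np.linalg.lstsq(A,q[:,2],rcond=None)[0])
look("w8",.5615,-.3028,.135,.155,.08)
c,P,m=look("w8",.56,-.28,.005,.02,.15,False)
# switch geometry from first top & scene views: vertical housing & arm
for n in("top","scene"):
    d=dict(np.load(n+"0.npz"));P=cloud(d)
    m=(abs(P[...,0]-.58)<.08)&(abs(P[...,1]-.28)<.07)
    f=d["frame"].astype(int)
    for z0,z1 in((.002,.012),(.098,.11),(.112,.13),(.133,.17)):
        k=m&(P[...,2]>z0)&(P[...,2]<z1)
        q=P[k]
        if z0<.05: q=q[f[k].max(1)<90]
        print(n,z0,len(q),cv2.minAreaRect(np.float32(q[:,:2]*1000)),q.min(0).round(3),q.max(0).round(3))
```

```text
[ 0.56229744 -0.30240903  0.26602988]
w8 5361 med z 0.1101 circ [ 0.5617 -0.3028  0.0501] mean [ 0.555  -0.3012  0.1101] px 210 313 129 230
fit [ 0.5614 -0.3029] [24 23 26 22 22 26 23 21 26 23 24 28]
slope [ 0.0001145  -0.00043737  0.11005941]
w8 2717 med z 0.1451 circ [ 0.5616 -0.3028  0.0252] mean [ 0.5603 -0.3024  0.1449] px 231 290 164 222
w8 9073 med z 0.0102 circ [ 0.561  -0.3041  0.1183] mean [ 0.5323 -0.2968  0.0102] px 168 346 71 247
top 0.002 705 ((587.2884521484375, 278.36199951171875), (99.91822814941406, 93.04865264892578), 4.520359039306641) [0.535 0.232 0.002] [0.64  0.328 0.012]
top 0.098 373 ((578.5723876953125, 283.2010498046875), (48.708744049072266, 59.786155700683594), 89.131103515625) [0.548 0.258 0.098] [0.608 0.307 0.11 ]
top 0.112 4 ((570.6031494140625, 276.3518371582031), (32.97699737548828, 0.6056418418884277), 11.826624870300293) [0.554 0.273 0.112] [0.587 0.28  0.129]
top 0.133 70 ((549.8159790039062, 278.0611877441406), (15.886289596557617, 20.106687545776367), 3.211097478866577) [0.542 0.268 0.137] [0.558 0.288 0.16 ]
scene 0.002 554 ((592.519287109375, 279.8220520019531), (101.13761901855469, 87.8148193359375), 5.727905750274658) [0.546 0.232 0.003] [0.646 0.328 0.012]
scene 0.098 348 ((580.0447387695312, 282.08099365234375), (61.21024703979492, 48.73030471801758), 0.3950340747833252) [0.55  0.258 0.098] [0.611 0.307 0.11 ]
scene 0.112 34 ((560.1680297851562, 277.8588562011719), (4.331900119781494, 11.009562492370605), 3.5014755725860596) [0.558 0.272 0.112] [0.562 0.283 0.13 ]
scene 0.133 103 ((554.5717163085938, 277.2235412597656), (16.351285934448242, 20.885990142822266), 4.932712554931641) [0.546 0.266 0.133] [0.563 0.287 0.157]
```

The flange is on the stack, flat and centred within 0.5 mm, and released. Next is the switch: shut the gripper, turn about 19° to line the fingers up with the switch's y axis, and travel high.

jog_arm(increments=[{"dx": 0,"dy": 0.3,"dz": 0,"ax": 0,"ay": 0,"az": 0.05,"gripper": -1},{"dx": 0,"dy": 0.7,"dz": 0,"ax": 0,"ay": 0,"az": 0.1,"gripper": -1},{"dx": 0,"dy": 1,"dz": 0,"ax": 0,"ay": 0,"az": 0.15,"gripper": -1},{"dx": 0,"dy": 1,"dz": 0,"ax": 0,"ay": 0,"az": 0.21,"gripper": -1}])

```text
time: 10.65
eef_pos: [0.5606, -0.1774, 0.2604]
tcp_rot: [-0.042, 0.999, 0.002, -0.002]
contact_force: [0.5, 0.6, 0.4]
opening: 0.327
finger_force: 0.0
```

jog_arm(increments=[{"dx": 0,"dy": 0.4,"dz": 0,"ax": 0,"ay": 0,"az": 0,"gripper": -1},{"dx": 0,"dy": 0.8,"dz": 0,"ax": 0,"ay": 0,"az": 0,"gripper": -1},{"dx": 0,"dy": 1,"dz": 0,"ax": 0,"ay": 0,"az": 0,"gripper": -1}])

```text
time: 10.95
eef_pos: [0.5602, -0.0587, 0.2605]
tcp_rot: [-0.039, 0.999, 0.001, -0.002]
contact_force: [0.4, 0.0, 0.1]
opening: -0.002
finger_force: 0.0
```

jog_arm(increments=[{"dx": 0,"dy": 0.4,"dz": 0,"ax": 0,"ay": 0,"az": 0,"gripper": -1},{"dx": 0,"dy": 0.8,"dz": 0,"ax": 0,"ay": 0,"az": 0,"gripper": -1},{"dx": 0,"dy": 1,"dz": 0,"ax": 0,"ay": 0,"az": 0,"gripper": -1}])

```text
time: 11.25
eef_pos: [0.5601, 0.0614, 0.2607]
tcp_rot: [-0.039, 0.999, 0.001, -0.002]
contact_force: [-0.3, 0.2, -0.6]
opening: 0.003
finger_force: 0.0
```

jog_arm(increments=[{"dx": 0,"dy": 0.4,"dz": 0,"ax": 0,"ay": 0,"az": 0,"gripper": -1},{"dx": 0,"dy": 0.8,"dz": 0,"ax": 0,"ay": 0,"az": 0,"gripper": -1},{"dx": -0.03,"dy": 1,"dz": 0,"ax": 0,"ay": 0,"az": 0,"gripper": -1},{"dx": -0.03,"dy": 1,"dz": 0,"ax": 0,"ay": 0,"az": 0,"gripper": -1},{"dx": -0.03,"dy": 1,"dz": 0,"ax": 0,"ay": 0,"az": 0,"gripper": -1}])

```text
time: 11.75
eef_pos: [0.5572, 0.1782, 0.261]
tcp_rot: [-0.039, 0.999, -0.0, -0.001]
contact_force: [-0.1, -0.4, -1.0]
opening: 0.004
finger_force: 0.0
```

Run:
```python
from fit import *
s=get_state();print(s["eef_pos"],s["tcp_rot"],s["opening"],ctrl.finger_overhang)
c,P,m=look("w9",.552,.277,.135,.17,.03,False)
q=P[m];print(cv2.minAreaRect(np.float32(q[:,:2]*1000)),q.min(0),q.max(0))
```

```text
[0.55719196 0.1782162  0.26103429] [-3.86767343e-02  9.99250661e-01 -4.59637420e-04 -1.41988365e-03] 0.0038519070793455426 0.025
w9 525 med z 0.1518 circ [0.548  0.2764 0.0114] mean [0.5479 0.2746 0.1508] px 368 396 186 207
((549.7672119140625, 276.347900390625), (17.07319450378418, 21.08444595336914), 4.627434253692627) [0.54102888 0.26541224 0.13613583] [0.55852288 0.28634828 0.15706424]
```

View pics/w9.png

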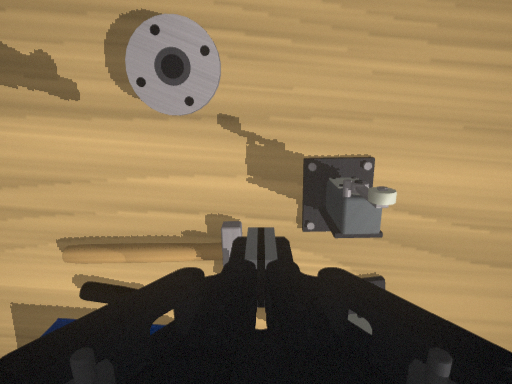

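The wrist view shows the small switch at about (345,195) with its white roller at (382,197), and the shut fingers at (260,250). I'll come down beside the roller.

jog_arm(increments=[{"dx": -0.02,"dy": 0.2,"dz": -0.3,"ax": 0,"ay": 0,"az": 0,"gripper": -1},{"dx": -0.02,"dy": 0.3,"dz": -0.6,"ax": 0,"ay": 0,"az": 0,"gripper": -1},{"dx": -0.02,"dy": 0.4,"dz": -0.8,"ax": 0,"ay": 0,"az": 0,"gripper": -1},{"dx": -0.02,"dy": 0.4,"dz": -0.9,"ax": 0,"ay": 0,"az": 0,"gripper": -1},{"dx": -0.02,"dy": 0.4,"dz": -0.9,"ax": 0,"ay": 0,"az": 0,"gripper": -1},{"dx": -0.02,"dy": 0.4,"dz": -0.9,"ax": 0,"ay": 0,"az": 0,"gripper": -1}])

```text
time: 12.4
eef_pos: [0.5565, 0.2251, 0.1557]
tcp_rot: [-0.037, 0.999, -0.0, 0.001]
contact_force: [-0.2, 0.3, -0.4]
opening: 0.002
finger_force: 0.0
```

```bash
cat > rol.py <<'E'
from fit import *
def roller(tag):
    for n in("scene","wrist"):
        c=cam(n);P=cloud(c);f=c["frame"].astype(int)
        g=(f.min(2)>110)&(f.max(2)-f.min(2)<50)&(abs(P[...,0]-.552)<.025)&(P[...,1]>.25)&(P[...,1]<.345)&(P[...,2]>.1)&(P[...,2]<.165)
        q=P[g]
        if len(q)>5: print(n,len(q),"roller med",np.median(q,0).round(4),"y",q[:,1].min().round(4),q[:,1].max().round(4),"x",q[:,0].min().round(4),q[:,0].max().round(4),"zmax",q[:,2].max().round(4))
        cv2.imwrite(f"pics/{n}_{tag}.png",c["frame"])
    s=get_state();print(s["time"],s["eef_pos"],s["contact_force"])
E
python3 - <<'E'
from rol import *
roller("a")
a=cv2.imread("pics/scene_a.png")[150:290,320:470];b=cv2.imread("pics/wrist_a.png")
cv2.imwrite("pics/ab.png",np.hstack([cv2.resize(a,(400,373)),cv2.resize(b,(400,300)).copy() if 0 else cv2.resize(b[:,:412],(400,373))]))
E
```

```text
scene 194 roller med [0.5594 0.279  0.1346] y 0.2593 0.2992 x 0.546 0.5769 zmax 0.1576
wrist 990 roller med [0.5499 0.2746 0.1541] y 0.2598 0.2866 x 0.5415 0.5769 zmax 0.157
12.5 [0.55694317 0.22553855 0.15685631] [-0.66374315 -0.19727997  0.0216713 ]
```

View pics/ab.png

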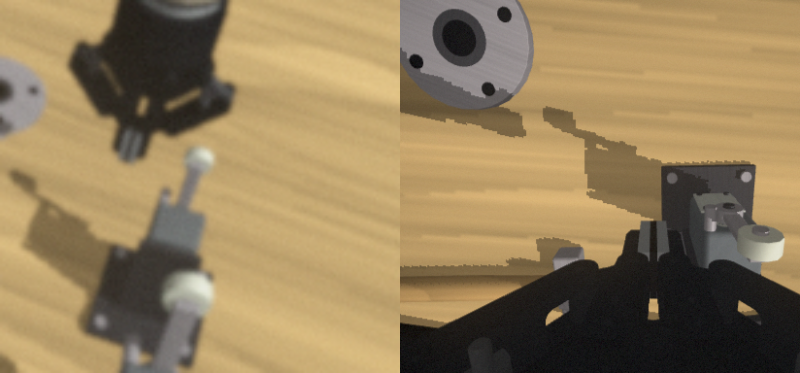

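The crops show the shut fingertips at about (130,155) beside the small roller at (200,158), level with it and clear of the housing. Now I'll approach to contact.

jog_arm(increments=[{"dx": -0.03,"dy": 0.05,"dz": -0.03,"ax": 0,"ay": 0,"az": 0,"gripper": -1},{"dx": -0.03,"dy": 0.1,"dz": -0.03,"ax": 0,"ay": 0,"az": 0,"gripper": -1},{"dx": -0.03,"dy": 0.15,"dz": -0.03,"ax": 0,"ay": 0,"az": 0,"gripper": -1},{"dx": -0.03,"dy": 0.2,"dz": -0.03,"ax": 0,"ay": 0,"az": 0,"gripper": -1},{"dx": -0.03,"dy": 0.2,"dz": -0.03,"ax": 0,"ay": 0,"az": 0,"gripper": -1}])

```text
time: 13.0
eef_pos: [0.5519, 0.2512, 0.1513]
tcp_rot: [-0.039, 0.999, 0.0, 0.0]
contact_force: [0.2, 1.1, 0.2]
opening: -0.0
finger_force: 0.0
```

```bash
cat >> rol.py <<'E'
def white(tag):
    c=cam("wrist");P=cloud(c);f=c["frame"].astype(int)
    g=(f.min(2)>110)&(f.max(2)-f.min(2)<50)&(abs(P[...,0]-.55)<.02)&(P[...,1]>.25)&(P[...,1]<.35)&(P[...,2]>.118)&(P[...,2]<.165)
    n,L,st,ce=cv2.connectedComponentsWithStats(g.astype(np.uint8));k=1+st[1:,4].argmax();q=P[L==k]
    print("roller y",q[:,1].min().round(4),q[:,1].max().round(4),"x",q[:,0].min().round(4),q[:,0].max().round(4),"ztop",np.percentile(q[:,2],98).round(4),len(q))
    # fingers (dark) near tips
    T=np.eye(4);s=get_state();d=(f.max(2)<110)&(c["depth"]>0)&(abs(P[...,2]-s["eef_pos"][2]+.015)<.012)&(np.hypot(P[...,0]-s["eef_pos"][0],P[...,1]-s["eef_pos"][1])<.04)
    if d.sum()>5: q=P[d];print("finger y",q[:,1].min().round(4),q[:,1].max().round(4),"zmin",q[:,2].min().round(4))
    cv2.imwrite(f"pics/{tag}.png",c["frame"]);print(s["time"],s["eef_pos"].round(4),s["contact_force"].round(2))
E
python3 -c "
from rol import *
white('p1')"
```

```text
roller y 0.2684 0.2872 x 0.5427 0.5514 ztop 0.1564 388
finger y 0.2365 0.2858 zmin 0.1292
13.05 [0.5519 0.2508 0.1512] [ 0.21 -0.73 -0.82]
```

jog_arm(increments=[{"dx": 0,"dy": 0.04,"dz": 0,"ax": 0,"ay": 0,"az": 0,"gripper": -1},{"dx": 0,"dy": 0.08,"dz": 0,"ax": 0,"ay": 0,"az": 0,"gripper": -1},{"dx": 0,"dy": 0.12,"dz": 0,"ax": 0,"ay": 0,"az": 0,"gripper": -1},{"dx": 0,"dy": 0.12,"dz": 0,"ax": 0,"ay": 0,"az": 0,"gripper": -1}])

```text
time: 13.45
eef_pos: [0.5518, 0.2648, 0.1511]
tcp_rot: [-0.038, 0.999, -0.0, -0.0]
contact_force: [0.9, -3.4, 1.0]
opening: 0.0
finger_force: 1.2
```

```bash
python3 -c "
from rol import *
white('p2')"
```

```text
roller y 0.2807 0.2988 x 0.5416 0.5514 ztop 0.1556 532
finger y 0.2501 0.2979 zmin 0.1242
13.5 [0.5518 0.2646 0.1511] [-0.98 -2.64  1.05]
```

jog_arm(increments=[{"dx": -0.005,"dy": 0.05,"dz": 0,"ax": 0,"ay": 0,"az": 0,"gripper": -1},{"dx": -0.01,"dy": 0.1,"dz": 0,"ax": 0,"ay": 0,"az": 0,"gripper": -1},{"dx": -0.015,"dy": 0.14,"dz": 0,"ax": 0,"ay": 0,"az": 0,"gripper": -1},{"dx": -0.015,"dy": 0.14,"dz": 0,"ax": 0,"ay": 0,"az": 0,"gripper": -1}])

```text
time: 13.9
eef_pos: [0.5496, 0.2812, 0.1499]
tcp_rot: [-0.038, 0.999, -0.001, -0.001]
contact_force: [0.4, -5.4, -3.3]
opening: 0.001
finger_force: 2.7
```

```bash
python3 -c "
from rol import *
white('p3')"
```

```text
roller y 0.2962 0.3154 x 0.5397 0.5555 ztop 0.1498 645
finger y 0.2665 0.3135 zmin 0.1284
13.95 [0.5497 0.281  0.15  ] [ 1.62 -5.22 -3.12]
```

jog_arm(increments=[{"dx": 0,"dy": 0.04,"dz": 0,"ax": 0,"ay": 0,"az": 0,"gripper": -1},{"dx": -0.005,"dy": 0.075,"dz": 0,"ax": 0,"ay": 0,"az": 0,"gripper": -1},{"dx": -0.005,"dy": 0.075,"dz": 0,"ax": 0,"ay": 0,"az": 0,"gripper": -1},{"dx": -0.005,"dy": 0.075,"dz": 0,"ax": 0,"ay": 0,"az": 0,"gripper": -1}])

```text
time: 14.35
eef_pos: [0.5488, 0.2891, 0.1497]
tcp_rot: [-0.038, 0.999, -0.002, -0.001]
contact_force: [1.0, -7.7, -2.7]
opening: -0.001
finger_force: 3.2
```

```bash
python3 -c "
from rol import *
white('p4')"
```

```text
roller y 0.3039 0.3222 x 0.5391 0.5555 ztop 0.1452 687
finger y 0.2744 0.3211 zmin 0.1253
14.4 [0.5488 0.2891 0.1497] [ 0.25 -7.73 -2.82]
```

The roller is about 36 mm sideways (roughly 0.63 rad), so it is past the click and well short of the stop. Now I'll back off.

jog_arm(increments=[{"dx": 0,"dy": -0.08,"dz": 0,"ax": 0,"ay": 0,"az": 0,"gripper": -1},{"dx": 0,"dy": -0.16,"dz": 0,"ax": 0,"ay": 0,"az": 0,"gripper": -1},{"dx": 0,"dy": -0.24,"dz": 0,"ax": 0,"ay": 0,"az": 0,"gripper": -1},{"dx": 0.01,"dy": -0.32,"dz": 0,"ax": 0,"ay": 0,"az": 0,"gripper": -1},{"dx": 0.02,"dy": -0.42,"dz": 0,"ax": 0,"ay": 0,"az": 0,"gripper": -1},{"dx": 0.04,"dy": -0.6,"dz": 0,"ax": 0,"ay": 0,"az": 0,"gripper": -1},{"dx": 0.04,"dy": -0.6,"dz": 0,"ax": 0,"ay": 0,"az": 0,"gripper": -1},{"dx": 0.04,"dy": -0.6,"dz": 0,"ax": 0,"ay": 0,"az": 0,"gripper": -1},{"dx": 0.04,"dy": -0.6,"dz": 0,"ax": 0,"ay": 0,"az": 0,"gripper": -1}])

```text
time: 15.3
eef_pos: [0.5542, 0.2188, 0.1511]
tcp_rot: [-0.038, 0.999, 0.0, -0.0]
contact_force: [0.1, 0.1, -0.3]
opening: -0.004
finger_force: 0.0
```

Run:
```python
from rol import *
white('p5')
c=cam("top");P=cloud(c)
for nm,x,y,z0,z1,r in(("flange hub",.5615,-.3028,.13,.16,.05),("disc",.5615,-.3028,.1,.12,.07),("roller",.55,.277,.133,.17,.03)):
    q=P[(P[...,2]>z0)&(P[...,2]<z1)&(np.hypot(P[...,0]-x,P[...,1]-y)<r)];print(nm,len(q),cv2.minEnclosingCircle(np.float32(q[:,:2])))
```

```text
roller y 0.2677 0.2865 x 0.5431 0.5591 ztop 0.1566 790
finger y 0.2042 0.2312 zmin 0.1284
15.35 [0.5541 0.219  0.1511] [ 0.96  0.55 -0.89]
flange hub 430 ((0.5607219338417053, -0.30050230026245117), 0.02500944770872593)
disc 1076 ((0.5608197450637817, -0.30110809206962585), 0.05045376718044281)
roller 0 ((0.0, 0.0), 0.0)
```

```bash
python3 -c "
from plant import job
print(job.sign_off())"
```

```text
the job is handed in; nothing more can be done
None
```

The hub-up flange is on the stack, flat and centred to within about 0.5 mm. The switch arm was pushed to about 0.63 rad (past the click, short of the stop) and sprang back upright, and the job is handed in; no verdict came back.

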